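# Tilt the sorting board and bin ball feet and disc feet

### The job

Raise the handle end of the sorting board until all four ball feet have rolled by themselves into the catch bin below its lip, but not so steep that the flat discs slide off. Leave the board standing up on its stay, then take the two discs off the slope without pushing the board down, and put both into the grey box. Do not touch the balls, and leave the globe lamp, the jar and the screwdriver where they are.

Things in the scene. Friction and masses are not known exactly. Their poses are not given: they have to be found in the camera images.
- board (a joint): angle of the hinged sorting board in rad: 0 = lying level (start), grows as its handle end is raised, stop at 0.65. A friction stay holds it at any angle; raising it at the handle takes about 12 N, and pushing down on its middle with more than about 12 N makes it sink.
- lip (a point): middle of the upper edge of the board's low, open end, where balls roll off: on the hinge line, 90 mm above the table. Axes turn with the board: x along the hinge line (across the lanes), y up the slope to the handle, z out of the upper face. Board: grey faced, 296 mm in x, 262 mm in y, 10 mm thick. A disc lying on it has its z along this z.
- lanes (a point): centre of the board's upper face, 131 mm from the lip; axes as lip. Four lanes run along y, centred at x = -108, -36, 36, 108 mm, 68 mm wide, parted by slats 4 mm thick and 16 mm high. Rims 22 mm high at both sides and the handle end (inner face 254 mm from the lip). Two discs and two balls stand 130 to 172 mm from the lip, one to a lane in any order; two balls 38 to 58 mm from it.
- handle (a point): grip point of the board's wooden tongue handle, which sticks out of the middle of the board's raised end along y: 32 mm wide (x), 16 mm thick (z), free from 262 to 352 mm from the lip. This point is inside it, 322 mm from the lip line and 2 mm below the plane of the board's upper face (88 mm above the table when level). Axes as lip. Only the table is under it.
- sorter: fixed plywood stand of the sorting board. Origin on the table under the middle of the hinge line, z up; y horizontal, uphill (from the lip towards the handle), x along the hinge. The catch bin for the balls is part of it, under the lip: inside x from -148 to 148 mm, y from -123 to -11 mm, floor 14 mm above the table, outer and end walls to 144 mm, inner wall (under the lip) to 90 mm.
- disc_bin: fixed open grey plastic box for the discs, 210 mm (its x) by 150 mm (its y) by 65 mm high, walls and floor 4 mm. Origin: centre of its underside on the table.
- ball1_center (a point): a turned beech ball foot, 60 mm diameter, standing on a brass collar 27 mm across that juts out 1.5 mm below it, so that on the board it tips and starts to roll only when the board is at about 20 to 23 degrees. About 85 g (68 to 110 g). This point is the ball's centre, 31.5 mm above what it stands on.
- ball2_center (a point): a turned beech ball foot, 60 mm diameter, standing on a brass collar 27 mm across that juts out 1.5 mm below it, so that on the board it tips and starts to roll only when the board is at about 20 to 23 degrees. About 85 g (68 to 110 g). This point is the ball's centre, 31.5 mm above what it stands on.
- ball3_center (a point): a turned beech ball foot, 60 mm diameter, standing on a brass collar 27 mm across that juts out 1.5 mm below it, so that on the board it tips and starts to roll only when the board is at about 20 to 23 degrees. About 85 g (68 to 110 g). This point is the ball's centre, 31.5 mm above what it stands on.
- ball4_center (a point): a turned beech ball foot, 60 mm diameter, standing on a brass collar 27 mm across that juts out 1.5 mm below it, so that on the board it tips and starts to roll only when the board is at about 20 to 23 degrees. About 85 g (68 to 110 g). This point is the ball's centre, 31.5 mm above what it stands on.
- disc1: a flat beech disc (lamp foot), 62 mm diameter, 14 mm thick, with a flush brass insert in its top. 40 to 85 g. It keeps still on the tilted board to at least 28 degrees (friction varies), then slides. Origin: centre of its underside, z up out of its top. Its yaw means nothing.
- disc2: a flat beech disc (lamp foot), 62 mm diameter, 14 mm thick, with a flush brass insert in its top. 40 to 85 g. It keeps still on the tilted board to at least 28 degrees (friction varies), then slides. Origin: centre of its underside, z up out of its top. Its yaw means nothing.
- globe_lamp: bystander: finished table lamp, opal globe 144 mm across on a wooden foot 110 mm across, 145 mm high in all. Origin: centre of its underside.
- jar: bystander: closed amber glass jar, 64 mm across, 85 mm high. Origin: centre of its underside.
- screwdriver: bystander: screwdriver 190 mm long, lying on the table. Origin: about its middle, x along the blade.
Not all that is in view belongs to the job. What is shaped like the disc2 but purple or turquoise is not meant.

How it is judged:
By the outcome, as a careful person would: the job done as asked, in the order asked, and still so for the second after the job is handed in, with the robot touching nothing.
It also fails if it takes over 72 s, if anything falls off the work surface, if the arm or the gripper's body presses on something with over 40 N, if the wrist force passes 120 N, or if a joint passes its speed limit or range.

### The arm

A 7-joint arm with a two-finger parallel gripper is mounted at the origin on the work surface. World frame = base frame: x ahead of the robot, y to its left, z up, the work surface at z = 0. Lengths are in m, angles in rad, forces in N, time in s.
With the tool pointing down it reaches from about 0.425 to 0.925 m from the base axis. Payload 6.8 kg.
Tool frame: the origin (TCP) lies at the very end of the fingers, on their centre line; the grasp point (between the pads) lies bot.tcp_to_grasp behind it (bot.tcp_to_grasp is the distance from the TCP to the grasp point, in m); z points along the fingers, y is the line along which they close (so a half turn about z gives the same grasp; the last joint's range is limited). The gripper opens to 85 mm and grips with 20 to 120 N. Pads are 22 mm wide; open, the fingers measure 114 mm over their backs; the gripper's body (76 mm by 85 mm) begins 54 mm behind the grasp point. The pads swing forward as they close: fully open they stand 13 mm farther back than shut.
Start: joints at [-1.23, 0.477, 0.022, 1.555, -0.011, 1.109, -0.083], TCP at [0.293, 0.608, 0.231] pointing down, gripper open.
Joint ranges: [-2.96, 2.96], [-0.34, 2.1], [-1.41, 1.46], [0.24, 2.44], [-1.37, 4.51], [0.17, 1.92], [-2.96, 2.96]. Speed limits (rad/s): [2.39, 2.39, 3.14, 3.14, 3.14, 3.14, 3.14].

### API

Orientations are given as a unit quaternion [w, x, y, z].
In Python, from station import bot gives the robot as it stands.
- The arm moves only by the tool servo_tool, never from a script. Its argument "motion" is a list that holds one entry, the list of rows, each a list of 7 numbers: the shift along the tool's x, y, z in m, then the turn, a rotation vector about the tool's x, y, z in units of 5 degrees (1.0 is 5 degrees), then the opening, from 0 (shut) to 1 (fully open). A call has 1 to 20 rows; each row is the pose to reach, as a shift and turn from the pose commanded when the call began, along the tool's axes at that moment; what a row does not reach only later rows make up. A row lasts 1/12 s, in which the tool goes at most 41.7 mm and 7.16 degrees, less where a joint would pass 70% of its speed; a pose out of reach is approached as far as the arm can. A call with a gripper value outside its range is refused whole. The fingers move at their own pace and stop on an object; "grip_force" is the grip in N (left out, the last holds). Time passes only in rows, so rows that repeat a pose let the fingers close. It gives the time, the measured TCP pose, the force, the opening and the grip force at its end, in the units of the state.
- bot.get_obs(): the state, without advancing time (a new reading comes with each control period).
- bot.read_camera(name): name is "scene" or "side" or "wrist"; returns a dict with "img" (400x640x3 uint8, red, green, blue), "K" (3x3 intrinsics, pixels), "pose" (4x4, takes a point from camera to world coordinates). Camera axes: x right, y down, z forward; pixel columns grow to the right and rows downward; lengths in m; the calibration is good to about 2 mm. A picture is of the moment at which its call begins. There is no depth.
- bot.hand_in(): hands the job in; it is judged then, once.
The state is a dict: "t": time; "q": joint angles; "joint_vel": joint speeds; "joint_torque": joint torques, N m; "eef_pos": TCP position; "tool_rot": TCP orientation; "contact_force": force on the tool from outside, world axes, zero at the start; "torque": the same for the moment, N m; "gripper_width": opening from 0.0 (shut) to 1.0 (fully open); "grasp_force": force on a finger pad.
Only numpy, scipy, OpenCV 4.12 (cv2) and the standard library are available. Lean on these libraries where they do the work, as an engineer would, in place of code of your own. Each camera call takes 0.05 s, during which the arm holds its last target. There are 200 camera calls.

## Working session

There is one attempt and no reset: what is moved stays moved. The work goes in short steps, Python scripts to look and compute and a tool call to move; the robot and the scene stay as the last step left them, time stands still between calls to the robot, and variables do not carry over. Pictures are saved under pics/ and viewed, at most 10 in all, crops included, and the job is handed in when it is done.

Besides the shell and the picture viewer there is one more tool, called after "Request:" as a command line: name --argument value ..., lists and objects as JSON in quotes. servo_tool: Moves the arm, as the interface text tells. Its arguments: {"type":"object","properties":{"motion":{"type":"array"},"grip_force":{"type":"number"}},"required":["motion"]}

```bash
mkdir -p pics; ls; python3 - <<'E'
from station import bot
import cv2,numpy as np
print(bot.get_obs(), bot.tcp_to_grasp)
for n in ("scene","side"):
    c=bot.read_camera(n); cv2.imwrite(f"pics/{n}0.png",c["img"][:,:,::-1]); print(n,c["K"],c["pose"])
    np.savez(f"{n}0.npz",**c)
c=bot.read_camera("wrist"); cv2.imwrite("pics/wrist0.png",c["img"][:,:,::-1]); np.savez("wrist0.npz",**c)
E
```

```text
pics
{'t': 0.0, 'q': array([-1.23012611,  0.47779977,  0.02234469,  1.55645512, -0.01147163,
        1.10931851, -0.08308761]), 'joint_vel': array([-0.00104939, -0.0005496 , -0.00026872,  0.00065017,  0.00079443,
       -0.00242279, -0.00022135]), 'joint_torque': array([ 6.75959618e-04, -5.96444178e+01,  1.60800666e+00, -2.81197625e+01,
        1.24412737e-02,  9.28773807e-03, -1.66324315e-05]), 'eef_pos': array([0.29261809, 0.60761   , 0.23032451]), 'tool_rot': array([-1.24532940e-04,  2.22486259e-01,  9.74935386e-01, -9.17826717e-04]), 'contact_force': array([ 0.31673371,  0.36827176, -0.16049574]), 'torque': array([-0.00917861,  0.01836285, -0.06326859]), 'grasp_force': 0.0, 'gripper_width': 0.999645229273326} 0.0187
scene [[426.5766912    0.         318.07977895]
 [  0.         426.5766912  199.77527203]
 [  0.           0.           1.        ]] [[ 0.81814691  0.49437411 -0.29364923  0.81835708]
 [ 0.57498567 -0.70801228  0.41001231 -0.5036893 ]
 [-0.00520779 -0.5042944  -0.86351609  1.07175643]
 [ 0.          0.          0.          1.        ]]
side [[440.31143662   0.         325.40364155]
 [  0.         440.31143662 196.28351436]
 [  0.           0.           1.        ]] [[ 0.99975714 -0.011166    0.01899942  0.44878907]
 [-0.02192017 -0.59275005  0.80508812 -0.98742333]
 [ 0.00227229 -0.80530907 -0.59285086  0.81407041]
 [ 0.          0.          0.          1.        ]]
```

View pics/scene0.png

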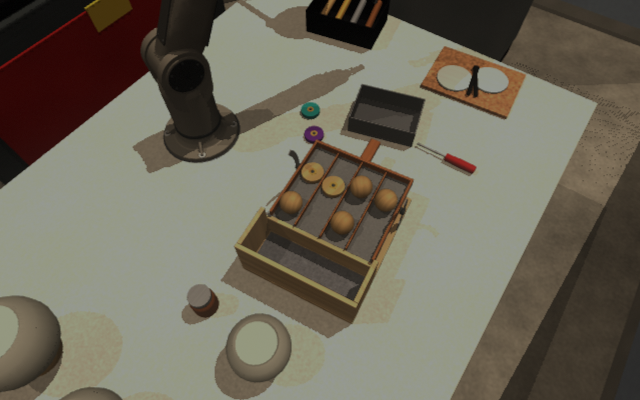

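View pics/side0.png

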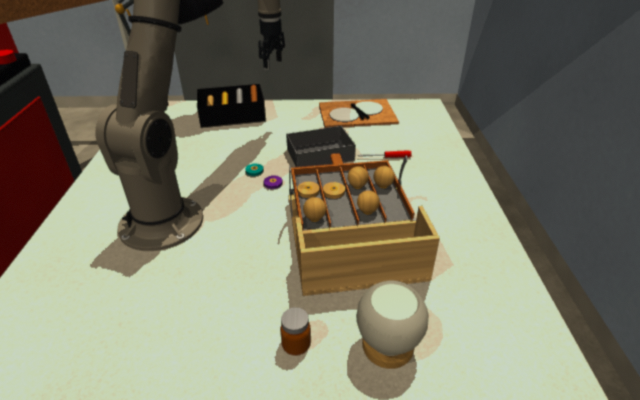

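Scene shows sorter with discs at (313,172) and (333,186) in the two lanes on the robot side, balls at (361,186), (386,200), (291,202) and (342,222), handle at (371,150), grey box at (387,113). The side view agrees: discs (308,188) and (333,190), handle (336,158), box (320,146). I'll zoom in for exact corners.

```bash
python3 - <<'E'
import cv2,numpy as np
a=cv2.imread("pics/scene0.png")[80:320,235:435]; b=cv2.imread("pics/side0.png")[120:300,275:475]
b=cv2.copyMakeBorder(b,0,60,0,0,cv2.BORDER_CONSTANT)
m=np.hstack([a,b]); m=cv2.convertScaleAbs(m,alpha=1.4)
m=cv2.resize(m,None,fx=2,fy=2,interpolation=cv2.INTER_CUBIC)
for k in range(0,800,40): cv2.line(m,(k,0),(k,4),(0,0,255),1)
cv2.imwrite("pics/z0.png",m)
E
```

```text
(no output)
```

View pics/z0.png

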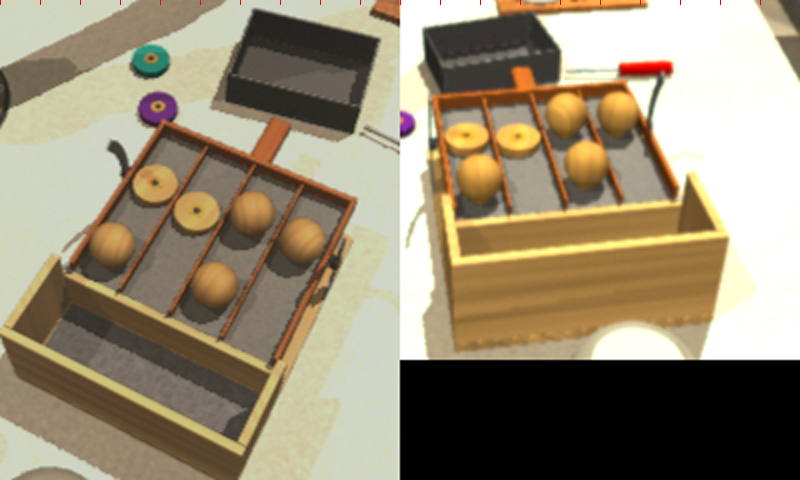

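The zoom shows the rim corners at scene zoom (163,123) and (355,202), rim tip (277,360), and disc holes at (156,183) and (197,210). In the side zoom the holes are at (466,135) and (518,136), with the handle end at about (522,69).

```bash
cat > h.py <<'E'
import numpy as np,cv2
from scipy.optimize import least_squares
from scipy.spatial.transform import Rotation as R
def P(c):
    T=np.linalg.inv(c["pose"]); return c["K"]@T[:3]
def proj(c,X):
    p=P(c)@np.append(X,1); return p[:2]/p[2]
def tri(cs,uv):
    A=[]
    for c,(u,v) in zip(cs,uv):
        p=P(c);A+=[u*p[2]-p[0],v*p[2]-p[1]]
    X=np.linalg.svd(np.array(A))[2][-1];X=X[:3]/X[3]
    return X,[np.round(proj(c,X)-np.array(w),1) for c,w in zip(cs,uv)]
E
python3 - <<'E'
from h import *
sc=np.load("scene0.npz");sd=np.load("side0.npz")
S=lambda u,v:(235+u/2,80+v/2); D=lambda u,v:(275+(u-400)/2,120+v/2)
for n,a,b in [("disc a",(156,183),(466,135)),("disc b",(197,210),(518,136)),("handle end",(283,123),(522,69)),("rimL",(163,123),(433,98)),("rimR",(355,202),(632,85)),
 ("ballLlow",(112,244),(480,179)),("b3low",(215,286),(586,164)),("b3",(252,213),(566,115)),("b4",(302,241),(617,113)),
 ("box1",(255,10),(424,25)),("box2",(379,38),(548,12)),("box3",(357,130),(560,48))]:
    X,e=tri([sc,sd],[S(*a),D(*b)]); print(n,X.round(4),e)
obs=[(sc,(-.148,.262,.112),S(163,123)),(sc,(.148,.262,.112),S(355,202)),(sc,(.148,0,.112),S(277,360)),(sc,(0,.352,.096),S(283,123)),
 (sd,(-.148,.262,.112),D(433,98)),(sd,(.148,.262,.112),D(632,85)),(sd,(.148,0,.112),D(676,192)),(sd,(0,.352,.096),D(522,69))]
def w(p,X): 
    c,s=np.cos(p[2]),np.sin(p[2]); return np.array([p[0]+c*X[0]-s*X[1],p[1]+s*X[0]+c*X[1],X[2]+p[3]])
f=lambda p:np.concatenate([proj(c,w(p,X))-np.array(u) for c,X,u in obs])
r=least_squares(f,[.55,-.1,0,0]);print(r.x,r.fun.round(1))
print("handle grip",w(r.x,(0,.322,.088)))
E
```

```text
disc a [0.4242 0.0235 0.1005] [array([-0.1, -0.2]), array([0.2, 0.1])]
disc b [0.4964 0.0178 0.1024] [array([0., 0.]), array([-0., -0.])]
handle end [0.5108 0.2189 0.0903] [array([-0. , -0.1]), array([0., 0.])]
rimL [0.375  0.1097 0.1069] [array([-0.2, -0.3]), array([0.3, 0.2])]
rimR [0.6695 0.1415 0.1102] [array([0.8, 1.7]), array([-1.3, -0.9])]
ballLlow [ 0.442  -0.0971  0.1179] [array([0.3, 0.5]), array([-0.5, -0.3])]
b3low [ 0.5826 -0.0708  0.1185] [array([-0.1, -0.2]), array([0.2, 0.1])]
b3 [0.5646 0.0462 0.1184] [array([0.2, 0.4]), array([-0.3, -0.2])]
b4 [0.6386 0.0481 0.1185] [array([-0.1, -0.3]), array([0.2, 0.1])]
box1 [0.3461 0.4072 0.0687] [array([-0.3, -0.5]), array([0.4, 0.3])]
box2 [0.5573 0.4392 0.0855] [array([1.8, 3.7]), array([-2.6, -2.1])]
box3 [0.5887 0.2872 0.0801] [array([-2.4, -4.5]), array([3.6, 2.3])]
[ 0.55052799 -0.1267889   0.11579933 -0.009418  ] [ 0.7 -1.2  1.2  0.5 -0.7  1.7  0.3 -0.3 -0.2  0.2 -2.7 -0.3  0.9 -0.3
 -0.3  0.4]
handle grip [0.51332388 0.19305458 0.078582  ]
```

Request:
servo_tool --motion '[[[-0.38, -0.279, 0.02, 0, 0, 11.4, 1], [-0.38, -0.279, 0.02, 0, 0, 11.4, 1], [-0.38, -0.279, 0.02, 0, 0, 11.4, 1], [-0.38, -0.279, 0.02, 0, 0, 11.4, 1], [-0.38, -0.279, 0.02, 0, 0, 11.4, 1], [-0.38, -0.279, 0.02, 0, 0, 11.4, 1], [-0.38, -0.279, 0.02, 0, 0, 11.4, 1], [-0.38, -0.279, 0.02, 0, 0, 11.4, 1], [-0.38, -0.279, 0.02, 0, 0, 11.4, 1], [-0.38, -0.279, 0.02, 0, 0, 11.4, 1], [-0.38, -0.279, 0.02, 0, 0, 11.4, 1], [-0.38, -0.279, 0.02, 0, 0, 11.4, 1], [-0.38, -0.279, 0.02, 0, 0, 11.4, 1], [-0.38, -0.279, 0.02, 0, 0, 11.4, 1], [-0.38, -0.279, 0.02, 0, 0, 11.4, 1], [-0.38, -0.279, 0.02, 0, 0, 11.4, 1]]]'

```text
t: 1.48
eef_pos: [0.5134, 0.1938, 0.2112]
tool_rot: [-0.0, 0.66, 0.752, 0.0]
contact_force: [0.4, -0.2, -0.0]
gripper_width: 0.999
grasp_force: 0.0
```

```bash
cat >> h.py <<'E'
def plan(o,pos,Rt):
    w,x,y,z=o["tool_rot"]; R0=R.from_quat([x,y,z,w])
    d=R0.inv().apply(np.array(pos)-o["eef_pos"]); rv=(R0.inv()*Rt).as_rotvec(degrees=True)/5
    return d.round(4),rv.round(2)
def board(p,th,X):  # lip-frame point -> world ; p=[x,y,yaw]
    return np.array([p[0],p[1],.09])+R.from_euler('ZX',[p[2],th]).apply(X)
E
python3 - <<'E'
from station import bot
from h import *
o=bot.get_obs();print(o["t"],o["eef_pos"],o["tool_rot"],o["q"].round(2))
c=bot.read_camera("wrist");np.savez("wrist1.npz",**c);cv2.imwrite("pics/wrist1.png",c["img"][:,:,::-1]);print(c["pose"].round(3))
E
```

```text
1.4833 [0.51341689 0.19375756 0.21117558] [-3.84591131e-04  6.59675375e-01  7.51550563e-01  4.57274331e-05] [-0.78  0.3   0.37  1.9  -0.13  0.96 -0.22]
[[ 0.991  0.124  0.04   0.502]
 [ 0.13  -0.941 -0.311  0.274]
 [-0.001  0.314 -0.95   0.354]
 [ 0.     0.     0.     1.   ]]
```

View pics/wrist1.png

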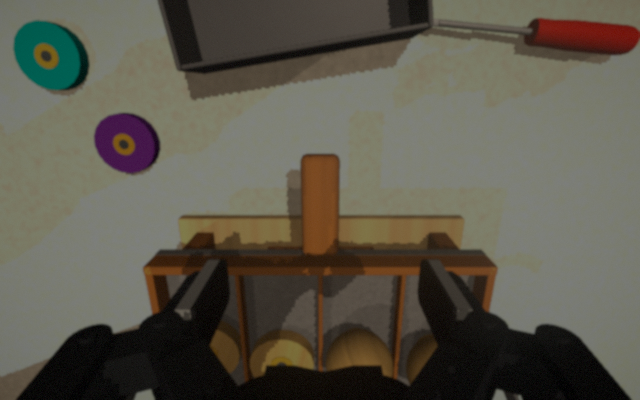

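The wrist view shows the handle centred, end at (320,154), rim corners (147,265) and (495,265) level, so the yaw is right. The box's near edge runs from (182,70) to (432,27).

```bash
cat >> h.py <<'E'
def ray(c,uv,z):
    d=c["pose"][:3,:3]@np.linalg.solve(c["K"],[*uv,1]);o=c["pose"][:3,3];return o+d*(z-o[2])/d[2]
E
python3 - <<'E'
from station import bot
from h import *
w=np.load("wrist1.npz");sc=np.load("scene0.npz");sd=np.load("side0.npz")
S=lambda u,v:(235+u/2,80+v/2); D=lambda u,v:(275+(u-400)/2,120+v/2)
for n,uv,z in [("hend",(320,154),.096),("rimL",(147,254),.112),("rimR",(495,254),.112),("boxnL",(182,70),.065),("boxnR",(432,27),.065)]: print(n,ray(w,uv,z))
print("hend3",tri([w,sc,sd],[(320,154),S(283,121),D(522,68)]))
print("boxnR3",tri([w,sc,sd],[(432,27),S(357,130),D(560,48)]))
for n,uv in [("b1",(255,10)),("b2",(379,38)),("b3",(357,130))]: print(n,ray(sc,S(*uv),.065))
for n,uv in [("b1",(424,25)),("b2",(548,12)),("b3",(560,48))]: print(n,ray(sd,D(*uv),.065))
th=.130;a=np.array([np.cos(th),np.sin(th)]);u=np.array([-a[1],a[0]])
h=ray(w,(320,154),.096)[:2]; lip=h-.352*u; print("lip",lip)
for n,q in [("da",(.4242,.0235)),("db",(.4964,.0178)),("bl",(.442,-.0971)),("b3l",(.5826,-.0708)),("b3",(.5646,.0462)),("b4",(.6386,.0481))]:
    d=np.array(q)-lip;print(n,d@a,d@u)
E
```

```text
hend [0.50619734 0.22362576 0.096     ]
rimL [0.37616902 0.12624356 0.112     ]
rimR [0.65833017 0.16347218 0.112     ]
boxnL [0.3859674  0.27169913 0.065     ]
boxnR [0.58119094 0.32931548 0.065     ]
hend3 (array([0.50907673, 0.22221713, 0.09017939]), [array([3.4, 0.8]), array([ 0.1, -0. ]), array([-0.5,  0. ])])
boxnR3 (array([0.58658356, 0.32170215, 0.05421234]), [array([ 0.2, 13.3]), array([ 0.9, -6.9]), array([1.8, 3.9])])
b1 [0.34637572 0.40909553 0.065     ]
b2 [0.5397818  0.46936701 0.065     ]
b3 [0.59921604 0.28862974 0.065     ]
b1 [0.34409801 0.41650318 0.065     ]
b2 [0.56878475 0.46256665 0.065     ]
b3 [0.58068697 0.32965795 0.065     ]
lip [ 0.55182856 -0.12540403]
da -0.10724856760018675 0.16419258109507984
db -0.03639671348691132 0.14918109320376358
bl -0.10523264349199873 0.042302728974445813
b3l 0.037590336715198444 0.05015424632681565
b3 0.034909417314836544 0.16850040245860035
b4 0.10853130232070825 0.16079144350280106
```

Request:
servo_tool --motion '[[[0, -0.0025, 0.04, 0, 0, 0, 1], [0, -0.0025, 0.08, 0, 0, 0, 1], [0, -0.0025, 0.12, 0, 0, 0, 1], [0, -0.0025, 0.142, 0, 0, 0, 1], [0, -0.0025, 0.142, 0, 0, 0, 1], [0, -0.0025, 0.142, 0, 0, 0, 0.2], [0, -0.0025, 0.142, 0, 0, 0, 0.2], [0, -0.0025, 0.142, 0, 0, 0, 0.2], [0, -0.0025, 0.142, 0, 0, 0, 0.2], [0, -0.0025, 0.142, 0, 0, 0, 0.2], [0, -0.0025, 0.142, 0, 0, 0, 0.2], [0, -0.0025, 0.142, 0, 0, 0, 0.2], [0, -0.0025, 0.142, 0, 0, 0, 0.2], [0, -0.0025, 0.142, 0, 0, 0, 0.2]]]' --grip_force 60

```text
t: 2.7
eef_pos: [0.5108, 0.192, 0.0709]
tool_rot: [-0.001, 0.661, 0.751, -0.0]
contact_force: [-6.2, -0.4, 12.7]
gripper_width: 0.361
grasp_force: 59.6
```

```bash
python3 - <<'E'
from station import bot
from h import *
o=bot.get_obs();print(o["t"],o["eef_pos"],o["tool_rot"],o["contact_force"],o["gripper_width"])
for d in range(2,27,2):
    t=np.radians(d);p=board([.5518,-.1254,.13],t,[0,.322,-.0207])-board([.5518,-.1254,.13],0,[0,.322,-.0207])
    R0=R.from_quat(np.roll(o["tool_rot"],-1));print(d,d/5,R0.inv().apply(p).round(4))
E
```

```text
2.7 [0.51078272 0.19201565 0.07093993] [-9.44767611e-04  6.60597127e-01  7.50739996e-01 -3.90471528e-05] [-6.15627249 -0.38131478 12.73617167] 0.36070216737182376
2 0.4 [ 0.0005 -0.     -0.0112]
4 0.8 [ 0.0007 -0.     -0.0225]
6 1.2 [ 0.0004 -0.     -0.0338]
8 1.6 [-0.0002 -0.0001 -0.045 ]
10 2.0 [-0.0012 -0.0001 -0.0562]
12 2.4 [-0.0026 -0.0001 -0.0674]
14 2.8 [-0.0044 -0.0001 -0.0785]
16 3.2 [-0.0066 -0.0001 -0.0896]
18 3.6 [-9.200e-03 -1.000e-04 -1.005e-01]
20 4.0 [-1.220e-02 -1.000e-04 -1.114e-01]
22 4.4 [-1.550e-02 -1.000e-04 -1.222e-01]
24 4.8 [-1.920e-02 -1.000e-04 -1.328e-01]
26 5.2 [-2.330e-02 -1.000e-04 -1.433e-01]
```

Request:
servo_tool --motion '[[[0.0003, 0, -0.0056, 0, 0.2, 0, 0.2], [0.0005, 0, -0.0112, 0, 0.4, 0, 0.2], [0.0006, 0, -0.0168, 0, 0.6, 0, 0.2], [0.0007, 0, -0.0225, 0, 0.8, 0, 0.2], [0.0006, 0, -0.0281, 0, 1.0, 0, 0.2], [0.0004, 0, -0.0338, 0, 1.2, 0, 0.2], [0.0001, 0, -0.0394, 0, 1.4, 0, 0.2], [-0.0002, 0, -0.045, 0, 1.6, 0, 0.2], [-0.0007, 0, -0.0506, 0, 1.8, 0, 0.2], [-0.0012, 0, -0.0562, 0, 2.0, 0, 0.2], [-0.0019, 0, -0.0618, 0, 2.2, 0, 0.2], [-0.0026, 0, -0.0674, 0, 2.4, 0, 0.2], [-0.0035, 0, -0.073, 0, 2.6, 0, 0.2], [-0.0044, 0, -0.0785, 0, 2.8, 0, 0.2], [-0.0055, 0, -0.084, 0, 3.0, 0, 0.2], [-0.0066, 0, -0.0896, 0, 3.2, 0, 0.2], [-0.0079, 0, -0.095, 0, 3.4, 0, 0.2], [-0.0092, 0, -0.1005, 0, 3.6, 0, 0.2], [-0.0092, 0, -0.1005, 0, 3.6, 0, 0.2]]]'

```text
t: 4.28
eef_pos: [0.512, 0.1824, 0.1711]
tool_rot: [-0.119, 0.652, 0.741, 0.104]
contact_force: [-6.3, 1.9, 0.0]
gripper_width: 0.36
grasp_force: 62.7
```

```bash
cat > st.py <<'E'
from station import bot
from h import *
o=bot.get_obs();R0=R.from_quat(np.roll(o["tool_rot"],-1))
th=np.arctan2(*(R0.apply([0,0,1])@np.array([[-.1296,0],[.9916,0],[0,-1]])))
g=R.from_euler('Z',-.13).apply(o["eef_pos"]-R0.apply([0,0,.0187])-[.5518,-.1254,.09])
print(o["t"],"tool tilt",np.degrees(th),"board from grip",np.degrees(np.arctan2(g[2]+.002*np.cos(th),g[1])),np.hypot(g[1],g[2]),o["contact_force"].round(1),o["torque"].round(2),o["gripper_width"],o["q"].round(2))
E
python3 st.py
python3 - <<'E'
from h import *
f=lambda d:board([.5518,-.1254,.13],np.radians(d),[0,.322,-.0207])
R0=R.from_euler('ZX',[.13,np.radians(18)])*R.from_matrix([[0,1,0],[1,0,0],[0,0,-1]])
for d in np.arange(19,27): print(d,R0.inv().apply(f(d)-f(18)).round(4))
E
```

```text
4.2833 tool tilt 18.17553830420817 board from grip 18.307419516219262 0.3201231383050197 [-6.3  1.9  0. ] [0.09 1.26 0.45] 0.3604903440851416 [-0.42  0.34  0.18  1.98 -0.5   0.86  0.22]
19 [ 0.0003 -0.     -0.0056]
20 [ 0.0005 -0.     -0.0113]
21 [ 0.0006 -0.     -0.0169]
22 [ 0.0007 -0.     -0.0225]
23 [ 0.0006 -0.     -0.0281]
24 [ 0.0004  0.     -0.0338]
25 [ 0.0001 -0.     -0.0394]
26 [-0.0003  0.     -0.045 ]
```

Request:
servo_tool --motion '[[[0.0002, 0, -0.0028, 0, 0.1, 0, 0.2], [0.0003, 0, -0.0056, 0, 0.2, 0, 0.2], [0.0004, 0, -0.0084, 0, 0.3, 0, 0.2], [0.0005, 0, -0.0113, 0, 0.4, 0, 0.2], [0.0006, 0, -0.0141, 0, 0.5, 0, 0.2], [0.0006, 0, -0.0169, 0, 0.6, 0, 0.2], [0.0007, 0, -0.0197, 0, 0.7, 0, 0.2], [0.0007, 0, -0.0225, 0, 0.8, 0, 0.2], [0.0007, 0, -0.0253, 0, 0.9, 0, 0.2], [0.0006, 0, -0.0281, 0, 1.0, 0, 0.2], [0.0005, 0, -0.031, 0, 1.1, 0, 0.2], [0.0004, 0, -0.0338, 0, 1.2, 0, 0.2], [0.0003, 0, -0.0366, 0, 1.3, 0, 0.2], [0.0003, 0, -0.0366, 0, 1.3, 0, 0.2], [0.0003, 0, -0.0366, 0, 1.3, 0, 0.2], [0.0003, 0, -0.0366, 0, 1.3, 0, 0.2], [0.0003, 0, -0.0366, 0, 1.3, 0, 0.2], [0.0003, 0, -0.0366, 0, 1.3, 0, 0.2], [0.0003, 0, -0.0366, 0, 1.3, 0, 0.2]]]'

```text
t: 5.87
eef_pos: [0.5134, 0.1715, 0.2054]
tool_rot: [-0.16, 0.645, 0.734, 0.14]
contact_force: [-3.7, 3.8, -4.7]
gripper_width: 0.36
grasp_force: 62.0
```

```bash
python3 st.py; cat > cams.py <<'E'
import sys
from station import bot
from h import *
n=sys.argv[1]
a=bot.read_camera("scene");b=bot.read_camera("side");np.savez(f"scene{n}.npz",**a);np.savez(f"side{n}.npz",**b)
m=np.hstack([a["img"][60:330,235:435],b["img"][60:330,275:475]])[:,:,::-1]
cv2.imwrite(f"pics/z{n}.png",cv2.resize(cv2.convertScaleAbs(m,alpha=1.4),None,fx=2,fy=2,interpolation=cv2.INTER_CUBIC))
E
python3 cams.py 1
```

```text
5.8667 tool tilt 24.571848279955983 board from grip 24.72531667287713 0.3202266115499832 [-3.7  3.8 -4.7] [-0.35  0.77  0.39] 0.3604543716139566 [-0.32  0.31  0.17  1.96 -0.6   0.95  0.34]
```

View pics/z1.png

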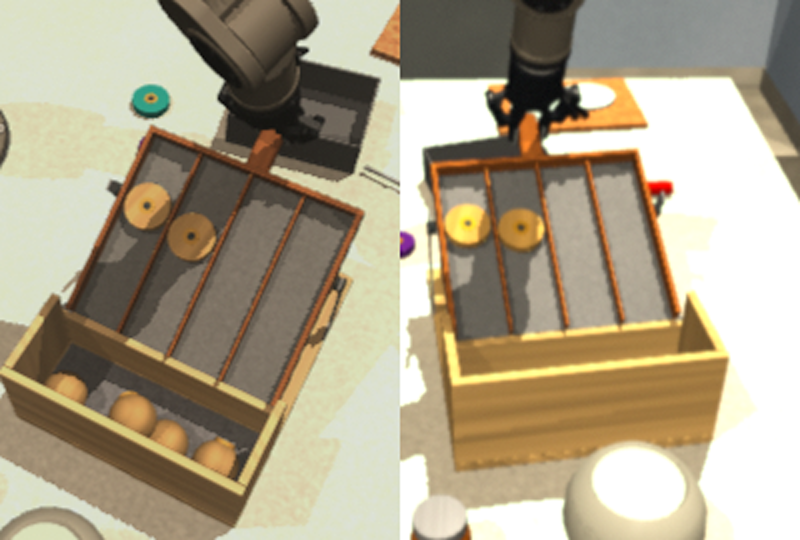

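All four balls lie in the bin. Disc holes are at scene zoom (147,205) and (191,236), side zoom (467,223) and (521,227), still on the slope. I'll release the handle and back off along the tool axis.

Request:
servo_tool --motion '[[[0.0, 0, 0, 0, 0, 0, 1], [0, 0, 0, 0, 0, 0, 1], [0, 0, 0, 0, 0, 0, 1], [0, 0, 0, 0, 0, 0, 1], [0, 0, 0, 0, 0, 0, 1], [0, 0, 0, 0, 0, 0, 1], [0, 0, -0.02, 0, 0, 0, 1], [0, 0, -0.05, 0, 0, 0, 1], [0, 0, -0.09, 0, 0, 0, 1], [0, 0, -0.13, 0, 0, 0, 1], [0, 0, -0.13, 0, 0, 0, 1], [0, 0, -0.13, 0, 0, 0, 1]]]'

```text
t: 6.97
eef_pos: [0.5228, 0.1168, 0.3254]
tool_rot: [-0.157, 0.646, 0.733, 0.142]
contact_force: [0.5, 0.0, -0.3]
gripper_width: 1.001
grasp_force: 0.0
```

```bash
python3 st.py; python3 - <<'E'
from station import bot
from h import *
a=np.load("scene1.npz");b=np.load("side1.npz")
S=lambda u,v:(235+u/2,60+v/2); D=lambda u,v:(275+(u-400)/2,60+v/2)
B=R.from_euler('ZX',[.13,np.radians(24.7)])
o=bot.get_obs()
Rt=B*R.from_matrix([[-1,0,0],[0,1,0],[0,0,-1]])
Rt2=B*R.from_matrix([[1,0,0],[0,-1,0],[0,0,-1]])
for s,d in [((147,205),(467,223)),((191,236),(521,227))]:
    X,e=tri([a,b],[S(*s),D(*d)]);print(X,e); print(B.inv().apply(X-[.5518,-.1254,.09]))
for x,y in [(-.036,.149),(-.108,.164)]:
    p=board([.5518,-.1254,.13],np.radians(24.7),[x,y,.10])
    print(p,plan(o,p,Rt),plan(o,p,Rt2))
for uv in [S(149,130),S(362,214)]: pass
print(B.inv().apply(tri([a,b],[S(152,130),D(433,166)])[0]-[.5518,-.1254,.09]),B.inv().apply(tri([a,b],[S(362,214),D(638,153)])[0]-[.5518,-.1254,.09]))
E
```

```text
6.9667 tool tilt 24.489850974835818 board from grip 47.10895791686788 0.3457340286836632 [ 0.5  0.  -0.3] [-0.41 -0.02 -0.01] 1.001227258335737 [-0.28  0.19  0.23  1.82 -0.5   1.21  0.27]
[0.42665808 0.00242163 0.16824371] [array([0., 0.]), array([-0., -0.])]
[-0.10751591  0.162581    0.01134438]
[ 0.49884433 -0.002358    0.16415368] [array([0., 0.]), array([-0., -0.])]
[-0.03655837  0.14806458  0.01351927]
[ 0.50397248 -0.03727546  0.24311301] (array([-0.1711, -0.0383,  0.0123]), array([  0.03,   0.1 , -18.03])) (array([-0.1711, -0.0383,  0.0123]), array([ 0.1 , -0.03, 17.97]))
[ 0.43081342 -0.03309649  0.24938102] (array([-0.1563, -0.1103,  0.0117]), array([  0.03,   0.1 , -18.03])) (array([-0.1563, -0.1103,  0.0117]), array([ 0.1 , -0.03, 17.97]))
[-0.14326793  0.25502388  0.01713883] [0.14782599 0.25573016 0.01322965]
```

Request:
servo_tool --motion '[[[-0.171, -0.038, 0.012, 0, 0, -18, 1], [-0.171, -0.038, 0.012, 0, 0, -18, 1], [-0.171, -0.038, 0.012, 0, 0, -18, 1], [-0.171, -0.038, 0.012, 0, 0, -18, 1], [-0.171, -0.038, 0.012, 0, 0, -18, 1], [-0.171, -0.038, 0.012, 0, 0, -18, 1], [-0.171, -0.038, 0.012, 0, 0, -18, 1], [-0.171, -0.038, 0.012, 0, 0, -18, 1], [-0.171, -0.038, 0.012, 0, 0, -18, 1], [-0.171, -0.038, 0.012, 0, 0, -18, 1], [-0.171, -0.038, 0.012, 0, 0, -18, 1], [-0.171, -0.038, 0.012, 0, 0, -18, 1], [-0.171, -0.038, 0.012, 0, 0, -18, 1], [-0.171, -0.038, 0.012, 0, 0, -18, 1], [-0.171, -0.038, 0.012, 0, 0, -18, 1], [-0.171, -0.038, 0.012, 0, 0, -18, 1], [-0.171, -0.038, 0.012, 0, 0, -18, 1]]]'

```text
t: 8.38
eef_pos: [0.5023, -0.0359, 0.2407]
tool_rot: [-0.014, -0.061, 0.975, 0.212]
contact_force: [-0.1, 0.3, -0.2]
gripper_width: 1.004
grasp_force: 0.0
```

```bash
python3 - <<'E'
from station import bot
from h import *
B=R.from_euler('ZX',[.13,np.radians(24.7)])
o=bot.get_obs();print(o["t"],o["q"].round(2),B.inv().apply(o["eef_pos"]-[.5518,-.1254,.09]))
Rt=B*R.from_matrix([[-1,0,0],[0,1,0],[0,0,-1]])
print(plan(o,board([.5518,-.1254,.13],np.radians(24.7),[-.0365,.1485,.10]),Rt))
c=bot.read_camera("wrist");np.savez("wrist2.npz",**c);cv2.imwrite("pics/wrist2.png",c["img"][:,:,::-1])
E
```

```text
8.3833 [ 0.12  0.29  0.1   1.89 -0.47  1.16  2.15] [-0.03751562  0.14943384  0.09718073]
(array([-0.001 , -0.0009, -0.0028]), array([-0.04,  0.  , -0.06]))
```

View pics/wrist2.png

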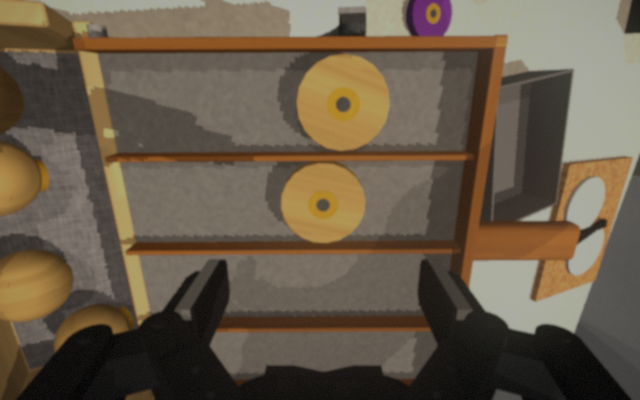

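The wrist view shows disc b's hole at (323,205), disc a's at (343,104), the slats lying level, the near gripper fingers centred at about column 325.

```bash
python3 - <<'E'
from h import *
w=np.load("wrist2.npz");a=np.load("scene1.npz");b=np.load("side1.npz")
S=lambda u,v:(235+u/2,60+v/2); D=lambda u,v:(275+(u-400)/2,60+v/2)
B=R.from_euler('ZX',[.13,np.radians(24.7)]);L=np.array([.5518,-.1254,.09])
def rb(uv,z):
    d=B.inv().apply(w["pose"][:3,:3]@np.linalg.solve(w["K"],[*uv,1]));o=B.inv().apply(w["pose"][:3,3]-L);return (o+d*(z-o[2])/d[2]).round(4)
for n,uv,z in [("b",(323,205),.014),("a",(343,104),.014),("rimFarL",(506,37),.022),("rimfarinner",(478,60),.022),("slat1",(290,157),.016),("slat2",(300,247),.016),("slat3",(330,323),.016)]: print(n,rb(uv,z))
for W,s,d in [((343,104),(147,205),(467,223)),((323,205),(191,236),(521,227))]:
    X,e=tri([w,a,b],[W,S(*s),D(*d)]);print(B.inv().apply(X-L),e)
E
```

```text
b [-0.0373  0.1492  0.014 ]
a [-0.1081  0.1627  0.014 ]
rimFarL [-0.1467  0.2592  0.022 ]
rimfarinner [-0.134   0.2443  0.022 ]
slat1 [-0.0732  0.1267  0.016 ]
slat2 [-0.0045  0.1317  0.016 ]
slat3 [0.0646 0.1544 0.016 ]
[-0.10763666  0.16271407  0.01108129] [array([-0.2,  0.5]), array([ 0., -0.]), array([-0.1,  0. ])]
[-0.03663975  0.14854442  0.01266108] [array([-0.8,  0.3]), array([ 0.1, -0.1]), array([-0.1,  0. ])]
```

```bash
python3 - <<'E'
from h import *
from station import bot
w=np.load("wrist2.npz");o=bot.get_obs();R0=R.from_quat(np.roll(o["tool_rot"],-1))
print(w["K"][0,0])
ro=R0.inv().apply(w["pose"][:3,3]-o["eef_pos"])
for uv in [(228,261),(420,261),(206,262),(442,262)]:
    d=R0.inv().apply(w["pose"][:3,:3]@np.linalg.solve(w["K"],[*uv,1]))
    for xs in (-.0,.011,): print(uv,"x",xs,(ro+d*(xs-ro[0])/d[0]).round(4))
E
```

```text
330.5600118457315
(228, 261) x -0.0 [ 0.     -0.0469  0.0022]
(228, 261) x 0.011 [ 0.011  -0.0406 -0.0173]
(420, 261) x -0.0 [0.     0.0478 0.0021]
(420, 261) x 0.011 [ 0.011   0.0414 -0.0174]
(206, 262) x -0.0 [ 0.     -0.0574  0.0012]
(206, 262) x 0.011 [ 0.011  -0.0497 -0.0181]
(442, 262) x -0.0 [0.     0.0583 0.0011]
(442, 262) x 0.011 [ 0.011   0.0505 -0.0183]
```

Request:
servo_tool --motion '[[[0, 0, 0.035, 0, 0, 0, 1], [0, 0, 0.065, 0, 0, 0, 1], [0, 0, 0.08, 0, 0, 0, 1], [0, 0, 0.087, 0, 0, 0, 1], [0, 0, 0.094, 0, 0, 0, 1], [0, 0, 0.098, 0, 0, 0, 1], [0, 0, 0.098, 0, 0, 0, 1], [0, 0, 0.098, 0, 0, 0, 1]]]'

```text
t: 9.1
eef_pos: [0.498, 0.0037, 0.1526]
tool_rot: [-0.013, -0.062, 0.975, 0.212]
contact_force: [-0.3, -0.6, 1.1]
gripper_width: 0.999
grasp_force: 0.0
```

```bash
cat > bs.py <<'E'
from station import bot
from h import *
B=R.from_euler('ZX',[.13,np.radians(24.7)]);o=bot.get_obs()
print(o["t"],"board-frame TCP",B.inv().apply(o["eef_pos"]-[.5518,-.1254,.09]).round(4),B.inv().apply(o["contact_force"]).round(1),o["gripper_width"])
E
python3 bs.py
```

```text
9.1 board-frame TCP [-0.0366  0.1488  0.0005] [-0.3 -0.   1.2] 0.9990333816276423
```

Good, no contact. Another 3 mm, then a gentle close.

Request:
servo_tool --motion '[[[0, 0, 0.003, 0, 0, 0, 0.9], [0, 0, 0.003, 0, 0, 0, 0.8], [0, 0, 0.003, 0, 0, 0, 0.6], [0, 0, 0.003, 0, 0, 0, 0.6], [0, 0, 0.003, 0, 0, 0, 0.6], [0, 0, 0.003, 0, 0, 0, 0.6], [0, 0, 0.003, 0, 0, 0, 0.6], [0, 0, 0.003, 0, 0, 0, 0.6]]]' --grip_force 30

```text
t: 9.77
eef_pos: [0.4975, 0.0051, 0.1496]
tool_rot: [-0.013, -0.062, 0.975, 0.212]
contact_force: [-0.6, -2.3, 5.3]
gripper_width: 0.709
grasp_force: 33.0
```

```bash
python3 bs.py
```

```text
9.7667 board-frame TCP [-0.0369  0.1488 -0.0029] [-0.9  0.2  5.7] 0.7085438507747375
```

Request:
servo_tool --motion '[[[0, 0, -0.005, 0, 0, 0, 0.6], [0, 0, -0.02, 0, 0, 0, 0.6], [0, 0, -0.05, 0, 0, 0, 0.6], [0, 0, -0.085, 0, 0, 0, 0.6], [0, 0, -0.12, 0, 0, 0, 0.6], [0, 0, -0.15, 0, 0, 0, 0.6], [0, 0, -0.17, 0, 0, 0, 0.6], [0, 0, -0.17, 0, 0, 0, 0.6]]]'

```text
t: 10.43
eef_pos: [0.5079, -0.0671, 0.3079]
tool_rot: [-0.01, -0.061, 0.976, 0.211]
contact_force: [0.5, -0.4, 0.3]
gripper_width: 0.71
grasp_force: 32.8
```

```bash
cat > bx.py <<'E'
from station import bot
from h import *
import sys
o=bot.get_obs();by=.27;Rt=R.from_euler('Z',by)*R.from_matrix([[-1,0,0],[0,1,0],[0,0,-1]])
print(o["t"],o["q"].round(2),o["gripper_width"])
for s in (1,-1):
    p=np.array([.466,.371,float(sys.argv[1])])+R.from_euler('Z',by).apply([s*.045,0,0]);print(p,plan(o,p,Rt))
E
python3 bx.py .30; python3 bs.py
```

```text
10.4333 [ 0.15  0.24  0.13  1.78 -0.44  1.31  2.13] 0.710265159526169
[0.50936969 0.38300291 0.3       ] (array([-0.0572,  0.4034,  0.1915]), array([ 4.85,  0.42, -1.63]))
[0.42263031 0.35899709 0.3       ] (array([0.0319, 0.3917, 0.1856]), array([ 4.85,  0.42, -1.63]))
10.4333 board-frame TCP [-0.036   0.1487  0.1714] [ 0.5 -0.3  0.5] 0.710265159526169
```

Request:
servo_tool --motion '[[[-0.004, 0.028, 0.012, 0.4, 0, -0.1, 0.6], [-0.01, 0.062, 0.028, 0.8, 0.1, -0.3, 0.6], [-0.014, 0.1, 0.047, 1.2, 0.1, -0.4, 0.6], [-0.019, 0.134, 0.064, 1.6, 0.1, -0.5, 0.6], [-0.024, 0.168, 0.08, 2.0, 0.2, -0.7, 0.6], [-0.029, 0.202, 0.096, 2.4, 0.2, -0.8, 0.6], [-0.033, 0.235, 0.112, 2.9, 0.2, -1.0, 0.6], [-0.038, 0.269, 0.128, 3.3, 0.3, -1.1, 0.6], [-0.043, 0.303, 0.144, 3.7, 0.3, -1.3, 0.6], [-0.048, 0.336, 0.16, 4.2, 0.4, -1.4, 0.6], [-0.052, 0.37, 0.176, 4.5, 0.4, -1.5, 0.6], [-0.057, 0.403, 0.191, 4.85, 0.42, -1.63, 0.6], [-0.057, 0.403, 0.191, 4.85, 0.42, -1.63, 0.6], [-0.057, 0.403, 0.191, 4.85, 0.42, -1.63, 0.6], [-0.057, 0.403, 0.191, 4.85, 0.42, -1.63, 0.6]]]'

```text
t: 11.68
eef_pos: [0.5054, 0.3846, 0.2958]
tool_rot: [-0.004, -0.136, 0.991, 0.001]
contact_force: [1.1, 0.1, 0.0]
gripper_width: 0.707
grasp_force: 32.9
```

```bash
python3 bx.py .03; python3 - <<'E'
from station import bot
from h import *
c=bot.read_camera("wrist");np.savez("wrist3.npz",**c);cv2.imwrite("pics/wrist3.png",c["img"][:,:,::-1])
E
```

```text
11.6833 [-0.63  0.37 -0.15  1.57  0.05  1.21  1.05] 0.7068524361817332
[0.50936969 0.38300291 0.03      ] (array([-0.0054, -0.0034,  0.2658]), array([ 0.03, -0.09,  0.04]))
[0.42263031 0.35899709 0.03      ] (array([ 0.0846, -0.003 ,  0.2665]), array([ 0.03, -0.09,  0.04]))
```

View pics/wrist3.png

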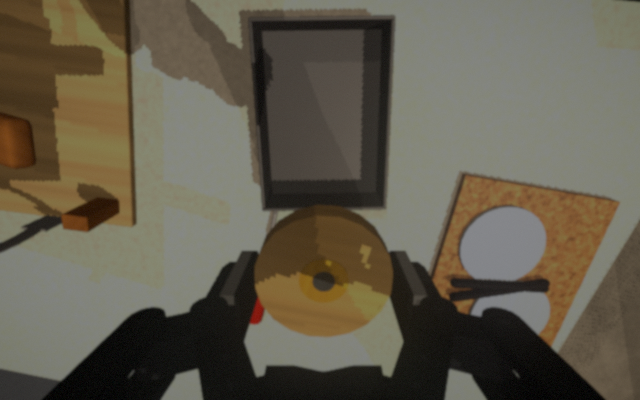

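The wrist view shows the disc held squarely. The box's top corners are at (249,17), (395,16), (386,208) and (264,210).

```bash
python3 - <<'E'
from h import *
w=np.load("wrist3.npz")
q=np.array([ray(w,p,.065)[:2] for p in [(249,17),(395,16),(386,208),(264,210)]]);print(q,q.mean(0))
n=np.linalg.norm;print([n(q[i]-q[i-1]) for i in range(4)])
for a,b in [(0,3),(1,2)]: d=q[b]-q[a];print(np.arctan2(d[1],d[0]))
E
```

```text
[[0.3811467  0.27273391]
 [0.34013028 0.41461088]
 [0.53822072 0.47350307]
 [0.58033129 0.33266172]] [0.45995725 0.37337739]
[np.float64(0.20800443549354364), np.float64(0.14768690908137613), np.float64(0.20665940186984655), np.float64(0.14700199357029564)]
0.2922508267770794
0.28897741941567123
```

Request:
servo_tool --motion '[[[0.002, 0, 0.035, 0, 0, 0, 0.6], [0.002, 0, 0.075, 0, 0, 0, 0.6], [0.002, 0, 0.115, 0, 0, 0, 0.6], [0.002, 0, 0.155, 0, 0, 0, 0.6], [0.002, 0, 0.195, 0, 0, 0, 0.6], [0.002, 0, 0.23, 0, 0, 0, 0.6], [0.002, 0, 0.255, 0, 0, 0, 0.6], [0.002, 0, 0.27, 0, 0, 0, 0.6], [0.002, 0, 0.28, 0, 0, 0, 0.6], [0.002, 0, 0.284, 0, 0, 0, 0.6], [0.002, 0, 0.286, 0, 0, 0, 0.6], [0.002, 0, 0.286, 0, 0, 0, 0.86], [0.002, 0, 0.286, 0, 0, 0, 0.86], [0.002, 0, 0.286, 0, 0, 0, 0.86], [0.002, 0, 0.286, 0, 0, 0, 0.86]]]'

```text
t: 12.98
eef_pos: [0.503, 0.3857, 0.0124]
tool_rot: [-0.002, -0.136, 0.991, 0.002]
contact_force: [-0.7, 0.3, 0.3]
gripper_width: 0.857
grasp_force: 0.0
```

Request:
servo_tool --motion '[[[0, 0, -0.01, 0, 0, 0, 0.86], [0, 0, -0.03, 0, 0, 0, 0.86], [0, 0, -0.07, 0, 0, 0, 0.86], [0, 0, -0.11, 0, 0, 0, 0.86], [0, 0, -0.15, 0, 0, 0, 1], [0, 0, -0.19, 0, 0, 0, 1], [0, 0, -0.23, 0, 0, 0, 1], [0, 0, -0.27, 0, 0, 0, 1], [0, 0, -0.31, 0, 0, 0, 1], [0, 0, -0.31, 0, 0, 0, 1]]]'

```text
t: 13.82
eef_pos: [0.5069, 0.3869, 0.3323]
tool_rot: [0.004, -0.136, 0.991, 0.006]
contact_force: [1.2, 2.0, 1.0]
gripper_width: 0.999
grasp_force: 0.0
```

```bash
cat > pa.py <<'E'
from station import bot
from h import *
import sys
o=bot.get_obs();B=R.from_euler('ZX',[.13,np.radians(24.7)]);Rt=B*R.from_matrix([[-1,0,0],[0,1,0],[0,0,-1]])
for z in (.16,.10,-.003): print(z,plan(o,board([.5518,-.1254,.13],np.radians(24.7),[-.108,.163,z]),Rt))
print(o["t"])
E
python3 pa.py
python3 cams.py 2; python3 -c "
import cv2,numpy as np
m=cv2.imread('pics/z2.png')
w=np.load('side2.npz')['img'][100:200,270:470,::-1];print(m.shape)"
```

```text
0.16 (array([ 0.1903, -0.41  ,  0.0226]), array([-4.8 , -0.26,  1.63]))
0.1 (array([ 0.1873, -0.3858,  0.0774]), array([-4.8 , -0.26,  1.63]))
-0.003 (array([ 0.182 , -0.3442,  0.1715]), array([-4.8 , -0.26,  1.63]))
13.8167
(540, 800, 3)
```

View pics/z2.png

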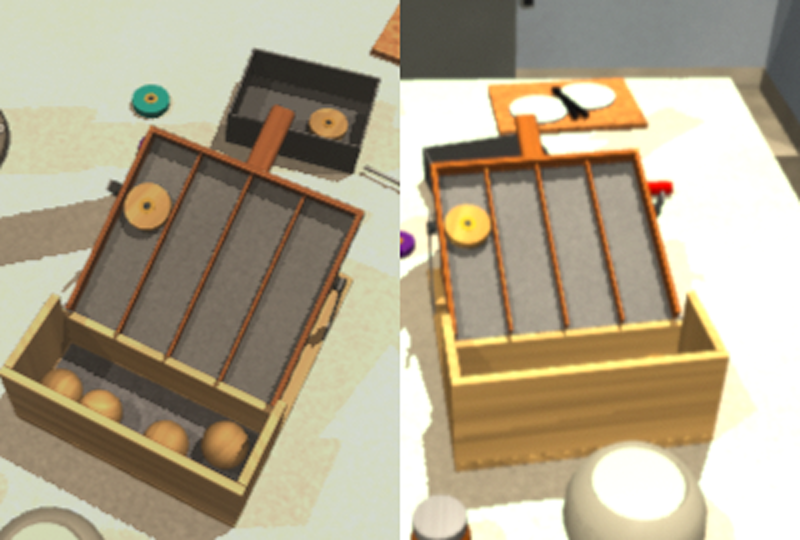

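Disc b lies in the box at zoom (328,122), the board is unmoved, and disc a is still at (147,205). Next disc a.

Request:
servo_tool --motion '[[[0.019, -0.041, 0.002, -0.5, 0, 0.2, 1], [0.038, -0.082, 0.004, -1, 0, 0.3, 1], [0.057, -0.123, 0.006, -1.4, -0.1, 0.5, 1], [0.076, -0.164, 0.009, -1.9, -0.1, 0.6, 1], [0.095, -0.205, 0.011, -2.4, -0.1, 0.8, 1], [0.114, -0.246, 0.013, -2.9, -0.2, 1.0, 1], [0.133, -0.287, 0.016, -3.4, -0.2, 1.1, 1], [0.152, -0.328, 0.018, -3.8, -0.2, 1.3, 1], [0.171, -0.369, 0.02, -4.3, -0.2, 1.5, 1], [0.19, -0.41, 0.022, -4.8, -0.26, 1.63, 1], [0.19, -0.41, 0.022, -4.8, -0.26, 1.63, 1], [0.19, -0.41, 0.022, -4.8, -0.26, 1.63, 1], [0.19, -0.41, 0.022, -4.8, -0.26, 1.63, 1], [0.19, -0.41, 0.022, -4.8, -0.26, 1.63, 1]]]'

```text
t: 15.08
eef_pos: [0.4311, -0.0608, 0.2979]
tool_rot: [-0.021, -0.062, 0.976, 0.209]
contact_force: [0.4, 0.5, 0.4]
gripper_width: 1.001
grasp_force: 0.0
```

```bash
python3 pa.py; python3 bs.py
```

```text
0.16 (array([-0.0032,  0.0037, -0.0045]), array([-0.09, -0.16, -0.07]))
0.1 (array([-0.004 ,  0.0041,  0.0555]), array([-0.09, -0.16, -0.07]))
-0.003 (array([-0.0055,  0.0049,  0.1585]), array([-0.09, -0.16, -0.07]))
15.0833
15.0833 board-frame TCP [-0.1113  0.1593  0.1555] [0.5 0.6 0.2] 1.0011189896940287
```

Request:
servo_tool --motion '[[[-0.003, 0.003, 0.03, -0.1, -0.16, -0.07, 1], [-0.005, 0.004, 0.06, -0.1, -0.16, -0.07, 1], [-0.005, 0.004, 0.09, -0.1, -0.16, -0.07, 1], [-0.005, 0.004, 0.12, -0.1, -0.16, -0.07, 1], [-0.005, 0.004, 0.13, -0.1, -0.16, -0.07, 1], [-0.005, 0.004, 0.13, -0.1, -0.16, -0.07, 1], [-0.005, 0.004, 0.13, -0.1, -0.16, -0.07, 1]]]'

```text
t: 15.67
eef_pos: [0.4279, -0.004, 0.1821]
tool_rot: [-0.013, -0.064, 0.975, 0.214]
contact_force: [0.8, -0.9, 0.7]
gripper_width: 0.995
grasp_force: 0.0
```

```bash
python3 pa.py; python3 bs.py
```

```text
0.16 (array([ 0.0008,  0.0006, -0.1333]), array([0.  , 0.01, 0.03]))
0.1 (array([ 0.0009,  0.0006, -0.0733]), array([0.  , 0.01, 0.03]))
-0.003 (array([0.001 , 0.0005, 0.0297]), array([0.  , 0.01, 0.03]))
15.6667
15.6667 board-frame TCP [-0.1071  0.1625  0.0267] [ 0.7 -0.6  1. ] 0.9954656025723629
```

Request:
servo_tool --motion '[[[0.001, 0, 0.01, 0, 0, 0, 1], [0.001, 0, 0.018, 0, 0, 0, 1], [0.001, 0, 0.024, 0, 0, 0, 1], [0.001, 0, 0.028, 0, 0, 0, 1], [0.001, 0, 0.028, 0, 0, 0, 0.9], [0.001, 0, 0.028, 0, 0, 0, 0.8], [0.001, 0, 0.028, 0, 0, 0, 0.6], [0.001, 0, 0.028, 0, 0, 0, 0.6], [0.001, 0, 0.028, 0, 0, 0, 0.6], [0.001, 0, 0.028, 0, 0, 0, 0.6], [0.001, 0, 0.028, 0, 0, 0, 0.6], [0.001, 0, 0.028, 0, 0, 0, 0.6]]]' --grip_force 30

```text
t: 16.67
eef_pos: [0.4257, 0.0065, 0.1564]
tool_rot: [-0.012, -0.063, 0.975, 0.213]
contact_force: [0.8, -2.4, 2.6]
gripper_width: 0.705
grasp_force: 32.9
```

```bash
python3 bs.py
```

```text
16.6667 board-frame TCP [-0.108   0.1614 -0.0011] [ 0.5 -1.2  3.4] 0.7052137873016917
```

Request:
servo_tool --motion '[[[0, 0, -0.005, 0, 0, 0, 0.6], [0, 0, -0.02, 0, 0, 0, 0.6], [0, 0, -0.05, 0, 0, 0, 0.6], [0, 0, -0.085, 0, 0, 0, 0.6], [0, 0, -0.12, 0, 0, 0, 0.6], [0, 0, -0.15, 0, 0, 0, 0.6], [0, 0, -0.17, 0, 0, 0, 0.6], [0, 0, -0.17, 0, 0, 0, 0.6]]]'

```text
t: 17.33
eef_pos: [0.436, -0.0661, 0.3145]
tool_rot: [-0.009, -0.063, 0.975, 0.212]
contact_force: [1.2, 0.9, -0.6]
gripper_width: 0.706
grasp_force: 33.3
```

```bash
sed -i 's/by=.27/by=.29/; s/.466,.371/.460,.3735/' bx.py; python3 bx.py .30
```

```text
17.3333 [ 0.12  0.12  0.19  1.92 -0.43  1.31  2.17] 0.7057729695304986
[0.50312097 0.38636785 0.3       ] (array([-0.1238,  0.394 ,  0.197 ]), array([ 4.89,  0.49, -1.82]))
[0.41687903 0.36063215 0.3       ] (array([-0.035 ,  0.3811,  0.1903]), array([ 4.89,  0.49, -1.82]))
```

Request:
servo_tool --motion '[[[-0.003, 0.028, 0.012, 0.4, 0, -0.1, 0.6], [-0.006, 0.062, 0.028, 0.8, 0.1, -0.3, 0.6], [-0.009, 0.095, 0.045, 1.2, 0.1, -0.4, 0.6], [-0.012, 0.127, 0.063, 1.6, 0.1, -0.6, 0.6], [-0.015, 0.159, 0.079, 2.0, 0.2, -0.7, 0.6], [-0.018, 0.19, 0.095, 2.4, 0.2, -0.9, 0.6], [-0.02, 0.222, 0.111, 2.9, 0.2, -1.0, 0.6], [-0.023, 0.254, 0.127, 3.3, 0.3, -1.2, 0.6], [-0.026, 0.286, 0.142, 3.7, 0.3, -1.3, 0.6], [-0.03, 0.317, 0.158, 4.2, 0.4, -1.5, 0.6], [-0.033, 0.35, 0.174, 4.5, 0.4, -1.7, 0.6], [-0.035, 0.381, 0.19, 4.9, 0.5, -1.8, 0.6], [-0.035, 0.381, 0.19, 4.9, 0.5, -1.8, 0.6], [-0.035, 0.381, 0.19, 4.9, 0.5, -1.8, 0.6], [-0.035, 0.381, 0.19, 4.9, 0.5, -1.8, 0.6], [-0.035, 0.381, 0.19, 4.9, 0.5, -1.8, 0.6]]]'

```text
t: 18.67
eef_pos: [0.4141, 0.3611, 0.2967]
tool_rot: [-0.004, -0.144, 0.99, 0.0]
contact_force: [0.2, 0.7, -0.5]
gripper_width: 0.708
grasp_force: 33.3
```

```bash
python3 bx.py .01
```

```text
18.6667 [-0.58  0.23 -0.3   1.76  0.07  1.17  0.97] 0.7081924380301828
[0.50312097 0.38636785 0.01      ] (array([-0.0948, -0.0017,  0.286 ]), array([ 0.02, -0.09, -0.01]))
[0.41687903 0.36063215 0.01      ] (array([-0.0048, -0.0017,  0.2867]), array([ 0.02, -0.09, -0.01]))
```

Request:
servo_tool --motion '[[[-0.002, 0, 0.035, 0, 0, 0, 0.6], [-0.002, 0, 0.075, 0, 0, 0, 0.6], [-0.002, 0, 0.115, 0, 0, 0, 0.6], [-0.002, 0, 0.155, 0, 0, 0, 0.6], [-0.002, 0, 0.195, 0, 0, 0, 0.6], [-0.002, 0, 0.23, 0, 0, 0, 0.6], [-0.002, 0, 0.255, 0, 0, 0, 0.6], [-0.002, 0, 0.27, 0, 0, 0, 0.6], [-0.002, 0, 0.28, 0, 0, 0, 0.6], [-0.002, 0, 0.284, 0, 0, 0, 0.6], [-0.002, 0, 0.286, 0, 0, 0, 0.6], [-0.002, 0, 0.286, 0, 0, 0, 0.86], [-0.002, 0, 0.286, 0, 0, 0, 0.86], [-0.002, 0, 0.286, 0, 0, 0, 0.86], [-0.002, 0, 0.286, 0, 0, 0, 0.86]]]'

```text
t: 19.92
eef_pos: [0.4142, 0.3641, 0.0122]
tool_rot: [-0.003, -0.145, 0.989, 0.001]
contact_force: [-0.6, -0.6, -0.5]
gripper_width: 0.859
grasp_force: 0.0
```

Request:
servo_tool --motion '[[[0, 0, -0.01, 0, 0, 0, 0.86], [0, 0, -0.03, 0, 0, 0, 0.86], [0, 0, -0.07, 0, 0, 0, 0.86], [0, 0, -0.11, 0, 0, 0, 0.86], [0, 0, -0.15, 0, 0, 0, 1], [0, 0, -0.19, 0, 0, 0, 1], [0, 0, -0.23, 0, 0, 0, 1], [0, 0, -0.27, 0, 0, 0, 1], [0, 0, -0.27, 0, 0, 0, 1], [0, 0, -0.27, 0, 0, 0, 1]]]'

```text
t: 20.75
eef_pos: [0.4165, 0.3645, 0.2851]
tool_rot: [-0.001, -0.145, 0.989, 0.003]
contact_force: [0.7, -0.1, -0.7]
gripper_width: 0.999
grasp_force: 0.0
```

```bash
python3 cams.py 3
```

```text
(no output)
```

View pics/z3.png

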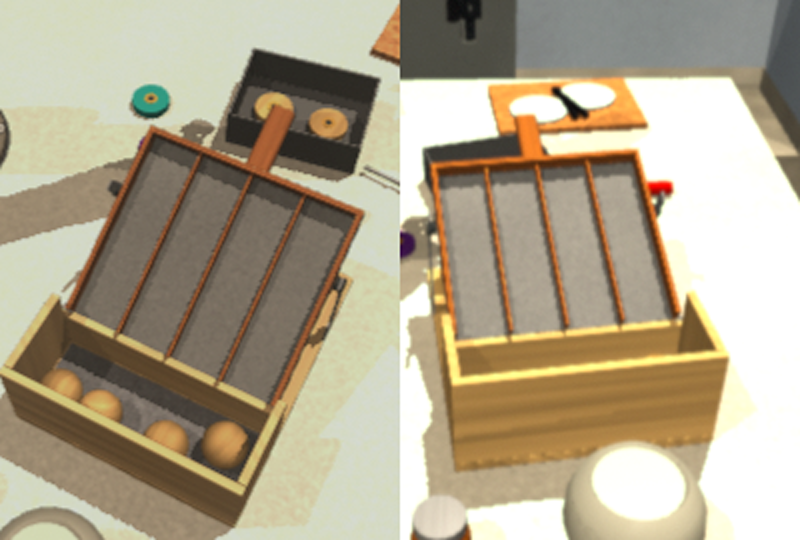

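Both discs lie in the box at (274,107) and (328,122). The board is still up, the four balls are in the bin, and the gripper is clear.

```bash
python3 -c "
from station import bot
print(bot.hand_in())"
```

```text
the job is handed in; nothing more can be done
None
```

The job is handed in at about 21 s on the robot's clock: the board stands on its stay at about 24.7°, all four balls rolled into the catch bin, both discs are in the grey box, and I never moved near the lamp, jar or screwdriver.

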